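Ready the bread counter for breakfast

TASK

Get the bread counter ready for breakfast: take the two used-up spindles out of the paper roll holders and lay them side by side in the tray, then fit the fresh rolls, each into the holder of its own width, with both ends of the sprung spindle home in the end cups. Also hang every sign from the storage block on the sign rail, one to a screw, the screw head through its keyhole and the sign pulled down until it hangs locked and upright. Leave the jars, the sugar pot and the pepper mill standing where they are.

Things in the scene. Friction and masses are not known exactly. Their poses are not given: they have to be found in the camera images.
- wide_roll: Fresh roll of cream paper, 50 mm in diameter, on a spring spindle between two white end plates 56 mm square, 4 thick; 110 mm over the plates; 280 g. Origin mid-axis; y along the spindle. At -y a fixed white pin stands out 40 mm, at +y a sprung grey pin 44 mm when free (194 mm over all, 190 seated). Pins round-nosed, 14 mm thick.
- wide_pin (a joint): How far the sprung pin of the wide roll is pressed in, m: 0 free, 0.003 to 0.004 seated in the holder, 0.026 at its stop. Spring force 3 N at 0, plus 0.25 N per mm (9.5 N at the stop).
- wide_holder: Holder for the wide roll, fixed: wooden foot 100 x 220 x 16 mm, two upright dark steel arms 36 mm wide (x), 18 thick (y), 106 high, inner faces 170 mm apart (y = +-85); open above between the arms. Each inner face has a round blind end cup 19 mm in diameter, 10 mm deep, 90 mm above the counter, closed above. Either pin fits either cup. Origin under the middle of the foot.
- wide_holder_mid (a point): Point on the cup axis of the wide holder midway between its arms, 90 mm above the counter; axes as the holder (y along the cup axis). The middle of a seated roll lies here or 2 to 3 mm below (the pins have play in the cups).
- wide_empty: Used-up wide spindle, at first seated in the wide holder: like the wide roll (same plates, pins, lengths, spring and axes) but with a bare brown cardboard core 40 mm in diameter in place of the paper; 90 g.
- narrow_roll: Fresh roll of cream paper, 50 mm in diameter, on a spring spindle between two white end plates 56 mm square, 4 thick; 70 mm over the plates; 180 g. Origin mid-axis; y along the spindle. At -y a fixed white pin stands out 40 mm, at +y a sprung grey pin 44 mm when free (154 mm over all, 150 seated). Pins round-nosed, 14 mm thick.
- narrow_pin (a joint): How far the sprung pin of the narrow roll is pressed in, m: 0 free, 0.003 to 0.004 seated in the holder, 0.026 at its stop. Spring force 3 N at 0, plus 0.25 N per mm (9.5 N at the stop).
- narrow_holder: Holder for the narrow roll, fixed: wooden foot 100 x 180 x 16 mm, two upright dark steel arms 36 mm wide (x), 18 thick (y), 106 high, inner faces 130 mm apart (y = +-65); open above between the arms. Each inner face has a round blind end cup 19 mm in diameter, 10 mm deep, 90 mm above the counter, closed above. Either pin fits either cup. Origin under the middle of the foot.
- narrow_holder_mid (a point): Point on the cup axis of the narrow holder midway between its arms, 90 mm above the counter; axes as the holder (y along the cup axis). The middle of a seated roll lies here or 2 to 3 mm below (the pins have play in the cups).
- narrow_empty: Used-up narrow spindle, at first seated in the narrow holder: like the narrow roll (same plates, pins, lengths, spring and axes) but with a bare brown cardboard core 40 mm in diameter in place of the paper; 70 g.
- tray: Aluminium tray for empties, fixed: 150 (x) x 240 (y) x 25 mm high outside, walls and floor 5 mm thick. Origin under its middle.
- sign_1: Sign (1 to 3 are present, all alike, front as back): slate plate 90 mm wide (y), 5 thick (x), 100 high, topped by a wooden batten 90 x 14 x 30 mm (100 to 130 mm up); about 160 g. Origin mid lower edge, z up the plate. Keyhole through the plate on its centre line: 20 mm square hole 47 to 67 mm up, from it an 8 mm wide slot up to 77.5 mm.
- sign_1_seat (a point): Point in that sign's slot, 75 mm above its lower edge, that lies on the screw's shank when the sign hangs; 18 mm above the centre of the square hole; axes as the sign. At first signs stand upright in a row in the groove of a fixed wooden block 44 x 310 x 40 mm on the robot's side of the rail (groove 8 mm wide, its floor 8 mm above the counter).
- sign_2: Sign (1 to 3 are present, all alike, front as back): slate plate 90 mm wide (y), 5 thick (x), 100 high, topped by a wooden batten 90 x 14 x 30 mm (100 to 130 mm up); about 160 g. Origin mid lower edge, z up the plate. Keyhole through the plate on its centre line: 20 mm square hole 47 to 67 mm up, from it an 8 mm wide slot up to 77.5 mm.
- sign_2_seat (a point): Point in that sign's slot, 75 mm above its lower edge, that lies on the screw's shank when the sign hangs; 18 mm above the centre of the square hole; axes as the sign. At first signs stand upright in a row in the groove of a fixed wooden block 44 x 310 x 40 mm on the robot's side of the rail (groove 8 mm wide, its floor 8 mm above the counter).
- sign_3: Sign (1 to 3 are present, all alike, front as back): slate plate 90 mm wide (y), 5 thick (x), 100 high, topped by a wooden batten 90 x 14 x 30 mm (100 to 130 mm up); about 160 g. Origin mid lower edge, z up the plate. Keyhole through the plate on its centre line: 20 mm square hole 47 to 67 mm up, from it an 8 mm wide slot up to 77.5 mm.
- sign_3_seat (a point): Point in that sign's slot, 75 mm above its lower edge, that lies on the screw's shank when the sign hangs; 18 mm above the centre of the square hole; axes as the sign. At first signs stand upright in a row in the groove of a fixed wooden block 44 x 310 x 40 mm on the robot's side of the rail (groove 8 mm wide, its floor 8 mm above the counter).
- screw_a (a point): Middle of the shank of the screw at the -y end of the sign rail (fixed upright board 310 long, 18 thick, 118 mm high, foot 12 mm high), 100 mm from screw to screw. x points level out of the board's far face, away from the robot. Shank 5 mm in diameter, 9 mm from board to head (this point is 4.5 mm out); head 14 mm in diameter, 4 mm thick; 103 mm above the counter.
- screw_b (a point): Middle of the shank of the middle screw of the sign rail (fixed upright board 310 long, 18 thick, 118 mm high, foot 12 mm high), 100 mm from screw to screw. x points level out of the board's far face, away from the robot. Shank 5 mm in diameter, 9 mm from board to head (this point is 4.5 mm out); head 14 mm in diameter, 4 mm thick; 103 mm above the counter.
- screw_c (a point): Middle of the shank of the screw at the +y end of the sign rail (fixed upright board 310 long, 18 thick, 118 mm high, foot 12 mm high), 100 mm from screw to screw. x points level out of the board's far face, away from the robot. Shank 5 mm in diameter, 9 mm from board to head (this point is 4.5 mm out); head 14 mm in diameter, 4 mm thick; 103 mm above the counter.
- jam_jar: Jam jar, 60 mm in diameter, 85 mm high; a bystander to leave where it stands. Origin at its underside.
- honey_jar: Honey jar, 56 mm in diameter, 75 mm high; a bystander to leave where it stands. Origin at its underside.
- bowl_of_sugar: White sugar pot, 90 mm in diameter, 72 mm high; a bystander to leave where it stands. Origin at its underside.
- pepper_mill: Wooden pepper mill, 54 mm in diameter, 135 mm high; a bystander to leave where it stands. Origin at its underside.

How it is judged:
At the end, for the whole second after the job is handed in: Both empties lie in the tray. Each roll is in the holder of its width: middle within 7 mm of midway between the cups, axis within 0.06 rad, sprung pin in 1.5 to 8 mm. Every sign hangs on a screw: slot point within 6 mm of a shank's middle, within 0.14 rad of upright. All at rest (x of wide_empty in the frame of tray between -0.06 and 0.06 m and y of wide_empty in the frame of tray between -0.045 and 0.045 m and z of each of wide_empty, narrow_empty in the frame of tray below 0.042 m and linear speed of each of wide_empty, narrow_empty, wide_roll, narrow_roll, sign_1, sign_2, sign_3 below 0.02 m/s and x of narrow_empty in the frame of tray between -0.06 and 0.06 m and y of narrow_empty in the frame of tray between -0.045 and 0.045 m and distance between wide_roll and wide_holder_mid below 0.007 m and angle between the y axis of wide_roll and the y axis of wide_holder, either way round below 0.06 rad and value of joint wide_pin between 0.0015 and 0.008 m and distance between narrow_roll and narrow_holder_mid below 0.007 m and angle between the y axis of narrow_roll and the y axis of narrow_holder, either way round below 0.06 rad and value of joint narrow_pin between 0.0015 and 0.008 m and (distance between sign_1_seat and screw_a below 0.006 m or distance between sign_1_seat and screw_b below 0.006 m or distance between sign_1_seat and screw_c below 0.006 m) and angle between each of sign_1, sign_2, sign_3's own z axis and vertical below 0.14 rad and (distance between sign_2_seat and screw_a below 0.006 m or distance between sign_2_seat and screw_b below 0.006 m or distance between sign_2_seat and screw_c below 0.006 m) and (distance between sign_3_seat and screw_a below 0.006 m or distance between sign_3_seat and screw_b below 0.006 m or distance between sign_3_seat and screw_c below 0.006 m)); the robot touches nothing.
It fails at once if the jars are knocked over or shoved more than 5 cm (distance of any of jam_jar, honey_jar from where it was at the start of the episode above 0.05 m or angle between any of jam_jar, honey_jar's own z axis and vertical above 0.6 rad).
It fails at once if the sugar pot or the pepper mill are knocked over or shoved more than 5 cm (distance of any of bowl_of_sugar, pepper_mill from where it was at the start of the episode above 0.05 m or angle between any of bowl_of_sugar, pepper_mill's own z axis and vertical above 0.6 rad).
Of sign_1, sign_2, sign_3 only 1 to 3 are there at a start; the rules pass over those that are not, and their reading is None.
At some moment in a run one of wide_roll, narrow_roll may be knocked a few centimetres aside while the robot is not near it.
It also fails if it takes over 210 s, if anything falls off the work surface, if the arm or the gripper's body presses on something with over 40 N, if the wrist force passes 120 N, or if a joint passes its speed limit or range.

ROBOT

A 6-joint arm with a two-finger parallel gripper is mounted at the origin on the work surface. World frame = base frame: x ahead of the robot, y to its left, z up, the work surface at z = 0. Lengths are in m, angles in rad, forces in N, time in s.
With the tool pointing down it reaches from about 0.35 to 0.975 m from the base axis. Payload 4.9 kg.
Tool frame: the origin (TCP) lies on the centre line of the jaws, within the pads' length; the fingertips stand 22 mm ahead of it and the grasp point (between the pads) lies 3 mm ahead of it; z points along the fingers, y is the line along which they close (so a half turn about z gives the same grasp; the last joint's range is limited). The gripper opens to 85 mm and grips with 20 to 120 N. Pads are 22 mm wide; open, the fingers measure 114 mm over their backs; the gripper's body (76 mm by 85 mm) begins 54 mm behind the grasp point. The pads swing forward as they close: fully open they stand 13 mm farther back than shut.
Start: joints at [1.03, 0.053, 1.613, -0, 1.476, -0.119], TCP at [0.256, 0.57, 0.253] pointing down, gripper open.
Joint ranges: [-3.01, 3.01], [-1.01, 2.22], [0.06, 2.58], [-1.02, 4.17], [0.09, 2.62], [-3.14, 3.14]. Speed limits (rad/s): [2.57, 2.57, 3.14, 3.14, 3.14, 3.14].

INTERFACE

Orientations are given as a unit quaternion [w, x, y, z].
In Python, from cell import arm, eyes, observe gives the robot as it stands (arm), with the cameras (eyes) and the readings as plain functions. Calls block until the motion is done:
- arm.move_to(position, orientation): joint-space move of the TCP to a pose.
- arm.movel(position, attitude=None, velocity=0.15): straight line of the TCP; attitude=None keeps the orientation; velocity is the mean speed in m/s.
- arm.goto_joints(angles): joint-space move.
- arm.command_gripper(opening, grasp_force=None): finger opening in m; grasp_force is the grip in N (None keeps the last); returns when the fingers have stopped.
- arm.dwell(seconds).
- arm.solve_ik(position, orientation): joint angles nearest the present ones, or None.
- observe(): the state.
- eyes.snapshot(name): name is "scene" or "side" or "wrist"; returns (picture, depth): 420x560x3 uint8, red, green, blue; 420x560 float32, m along the optical axis (not along the pixel's ray), 0 where there is no reading.
- eyes.camera_model(name): a dict with "fx", "fy", "cx", "cy" (pixels), "R" (3x3) and "t" (3): a world point X has camera coordinates R X + t. Camera axes: x right, y down, z forward; pixel columns grow to the right and rows downward; lengths in m; the calibration is good to about 2 mm. A picture is of the moment at which its call begins: read the wrist's pose just before it. camera_model takes no time and is no camera call; for the wrist camera it gives the pose at the moment of the call.
A pose or a line that the arm cannot do raises arm.MotionError and nothing moves.
- arm.finish_job(): hands the job in; it is judged then, once.
The state is a dict: "clock": time; "joints": joint angles; "dq": joint speeds; "joint_torque": joint torques, N m; "ee_pos": TCP position; "tcp_rot": TCP orientation; "force": force on the tool from outside, world axes, zero at the start; "wrist_torque": the same for the moment, N m; "opening": finger opening in m; "grasp_force": force on a finger pad.
Only numpy, scipy, OpenCV 4.12 (cv2) and the standard library are available. Lean on these libraries where they do the work, as an engineer would, in place of code of your own. Each camera call takes 0.05 s, during which the arm holds its last target. There are 200 camera calls.

## Working session

There is one attempt and no reset: what is moved stays moved. The work goes in short steps, each a Python script; the robot and the scene stay as the last script left them, time stands still between calls to the robot, and variables do not carry over. Pictures are saved under pics/ and viewed, at most 14 in all, crops included, and the job is handed in when it is done.

```bash
ls; mkdir -p pics
python3 - <<'E'
from cell import arm, eyes, observe
import cv2,numpy as np
print(observe())
for n in ["scene","side"]:
    p,d=eyes.snapshot(n); cv2.imwrite(f"pics/{n}0.png",p[:,:,::-1]); np.savez(f"pics/{n}0.npz",p=p,d=d)
    m=eyes.camera_model(n); print(n,m, "cam pos",-np.array(m["R"]).T@np.array(m["t"]))
print(eyes.camera_model("wrist"))
E
```

```text
cell.py
pics
{'clock': 0.0, 'joints': array([ 1.02998928e+00,  5.33749486e-02,  1.61425414e+00,  3.20784131e-06,
        1.47602489e+00, -1.18982002e-01]), 'dq': array([ 0.0012842 , -0.00109032, -0.00062928,  0.00123353,  0.00068558,
       -0.00014178]), 'joint_torque': array([-2.30029109e-04, -3.93687665e+01, -3.70173991e+01,  2.47909085e-06,
        7.35634938e-03, -8.72301740e-06]), 'ee_pos': array([0.25558557, 0.56972939, 0.25207558]), 'tcp_rot': array([-3.35386793e-04,  2.09352328e-01,  9.77839731e-01, -9.74568877e-04]), 'force': array([-0.26084028, -0.53842722, -0.41989989]), 'wrist_torque': array([-0.02503721,  0.05543292, -0.01531616]), 'grasp_force': 0.0, 'opening': 0.08525365344485003}
scene {'fx': 427.95940476172626, 'fy': 427.95940476172626, 'cx': 281.43501033612824, 'cy': 207.5609701955926, 'R': array([[-2.60807028e-01,  9.65390756e-01, -6.17946178e-04],
       [ 8.16186994e-01,  2.20156652e-01, -5.34200187e-01],
       [-5.15575877e-01, -1.39827522e-01, -8.45357782e-01]]), 't': array([ 0.14880109, -0.42595039,  1.27311315])} cam pos [1.04284997 0.12814088 0.84878528]
side {'fx': 422.61942464228986, 'fy': 422.61942464228986, 'cx': 283.9652495790739, 'cy': 207.06944152884114, 'R': array([[ 0.98730414, -0.1581472 ,  0.01483215],
       [-0.08552613, -0.60796503, -0.78934391],
       [ 0.13384996,  0.77805397, -0.61377211]]), 't': array([-0.56058983,  0.1174147 ,  1.06851363])} cam pos [ 0.42049418 -0.84863295  0.75681919]
{'fx': 342.5237609689995, 'fy': 342.5237609689995, 'cx': 279.5174712639557, 'cy': 204.32521729170267, 'R': array([[ 0.40780269,  0.91306603, -0.0027184 ],
       [ 0.87774994, -0.39120593,  0.27660978],
       [ 0.25149954, -0.11518828, -0.96097848]]), 't': array([-0.6228176 , -0.03652112,  0.38096225])}
```

View pics/scene0.png

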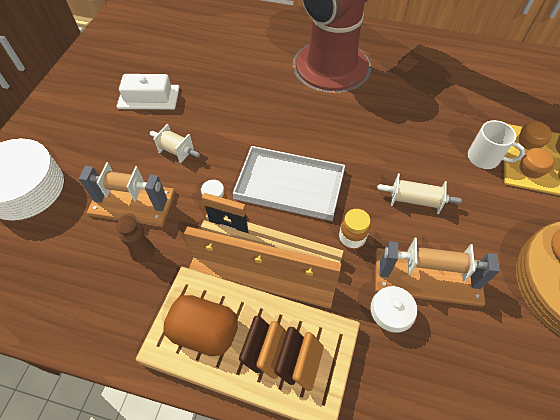

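View pics/side0.png

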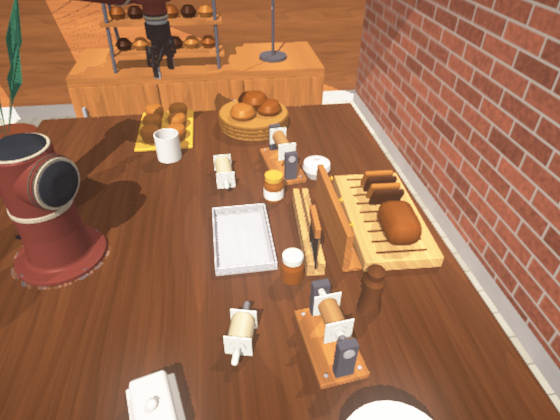

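Scene view: one sign (228,217) in the storage block. The wide holder is at right (435,270), the narrow one at left (128,195). The wide roll is at (420,194), the narrow roll at (175,143), the tray at (290,183). Next I fuse both clouds into a top-down map.

```bash
cat > see.py <<'E'
import numpy as np,cv2
def cloud(p,d,m):
    v,u=np.nonzero(d>0); z=d[v,u]
    X=np.stack([(u-m["cx"])/m["fx"]*z,(v-m["cy"])/m["fy"]*z,z],1)
    return (X-np.array(m["t"]))@np.array(m["R"]), p[v,u]
E
python3 - <<'E'
from cell import arm, eyes, observe
from see import *
im=[]
for n in ["scene","side"]:
    f=np.load(f"pics/{n}0.npz"); X,c=cloud(f["p"],f["d"],eyes.camera_model(n)); np.savez(f"pics/{n}_c.npz",X=X,c=c)
    k=(X[:,0]>.15)&(X[:,0]<.95)&(X[:,1]>-.55)&(X[:,1]<.65)&(X[:,2]<.3)&(X[:,2]>-.02)
    X=X[k];c=c[k]; o=np.argsort(X[:,2]); X=X[o];c=c[o]
    h=np.zeros((400,600,3),np.uint8)
    px=((.65-X[:,1])*500).astype(int).clip(0,599); py=((.95-X[:,0])*500).astype(int).clip(0,399)
    h[py,px]=c[:,::-1]; im.append(h)
    t=X[(abs(X[:,2])<.01)]; print(n,np.median(t[:,2]))
    for y in range(0,600,50): cv2.putText(h,f"{.65-y/500:.2f}",(y,10),0,.3,(0,255,255))
    for y in range(0,400,50): cv2.putText(h,f"{.95-y/500:.2f}",(0,y),0,.3,(0,255,255))
    cv2.imwrite(f"pics/top_{n}.png",h)
E
```

```text
scene 0.00023858604656323867
side -0.0005259305338016964
```

View pics/top_scene.png

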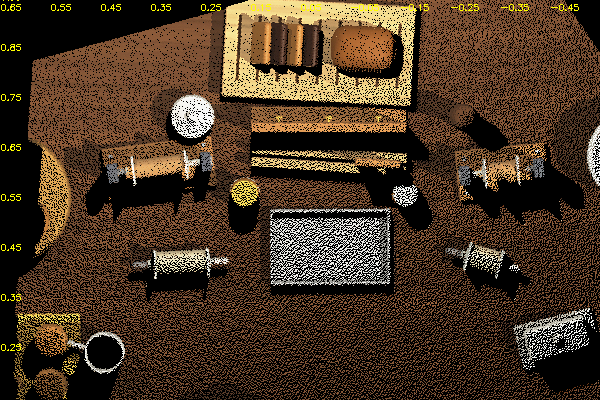

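Top map: wide roll near (x .42, y .29), narrow roll (.43, -.32), wide holder (.61, .33), narrow holder (.61, -.355), tray (.455, -.01), rail x≈.695, sign y≈-.11. Next I fit each of these per camera.

```bash
cat >> see.py <<'E'
def box(X,x0,x1,y0,y1,z0,z1): return X[(X[:,0]>x0)&(X[:,0]<x1)&(X[:,1]>y0)&(X[:,1]<y1)&(X[:,2]>z0)&(X[:,2]<z1)]
def rect(P): # min area rect: centre,size,angle of long side from +y(rad)
    (cx,cy),(w,h),a=cv2.minAreaRect((P[:,:2]*1000).astype(np.float32)); a=np.deg2rad(a)
    if h>w: a+=np.pi/2; w,h=h,w
    d=np.array([np.cos(a),np.sin(a)]); d=d if d[1]>0 else -d
    return np.array([cx,cy]).round(1),np.round([w,h],1),round(float(np.arctan2(-d[0],d[1])),4)
E
python3 - <<'E'
from see import *
C={n:np.load(f"pics/{n}_c.npz")["X"] for n in("scene","side")}
C["both"]=np.vstack([C["scene"],C["side"]])
R={"warm+":(.56,.70,.36,.46,.095,.115),"warm-":(.56,.68,.21,.29,.095,.115),"wfoot":(.5,.72,.2,.46,.010,.018),
"narm-":(.55,.68,-.47,-.4,.095,.115),"narm+":(.55,.68,-.33,-.26,.095,.115),"nfoot":(.53,.70,-.49,-.24,.010,.018),
"traytop":(.35,.56,-.16,.14,.018,.03),"sign_top":(.58,.68,-.2,.2,.12,.16),"boardtop":(.66,.72,-.2,.2,.112,.124),"screws":(.705,.73,-.2,.2,.095,.112),"block":(.58,.68,-.2,.2,.034,.046),
"wroll":(.36,.5,.15,.41,.02,.08),"nroll":(.36,.5,-.42,-.2,.02,.08),
"wempty":(.56,.67,.27,.38,.085,.13),"nempty":(.55,.68,-.39,-.32,.085,.13)}
for k,b in R.items():
    for n in C:
        P=box(C[n],*b)
        if len(P)>15: print(k,n,len(P),*rect(P),"z50/98",np.percentile(P[:,2],[50,98]).round(4), "med",np.median(P,0).round(4)[:2])
E
```

```text
warm+ scene 568 [608.9 398. ] [75.5 56.1] -0.0689 z50/98 [0.1057 0.1144] med [0.6113 0.385 ]
warm+ side 150 [605.5 398.3] [74.4 53.7] -0.0623 z50/98 [0.1046 0.1139] med [0.6006 0.3815]
warm+ both 718 [607.7 398.1] [75.5 58.3] -0.0623 z50/98 [0.1056 0.1143] med [0.6094 0.384 ]
warm- scene 395 [622.2 257.7] [64. 55.] -0.0052 z50/98 [0.1053 0.1139] med [0.6268 0.2462]
warm- side 181 [620.6 251.3] [58.5 55.9] 0.0915 z50/98 [0.104  0.1138] med [0.6201 0.2721]
warm- both 576 [618.8 256.6] [68.9 57.7] -0.082 z50/98 [0.1049 0.1138] med [0.6251 0.255 ]
wfoot scene 2491 [615.7 331.6] [220.5 101. ] 0.1324 z50/98 [0.0159 0.0179] med [0.634  0.3357]
wfoot side 519 [603.2 319.2] [251.6  96.1] 0.4764 z50/98 [0.0148 0.0176] med [0.5973 0.3205]
wfoot both 3010 [621.4 330.8] [230.8 123.5] 0.1881 z50/98 [0.0157 0.0179] med [0.6303 0.3332]
narm- scene 174 [ 613.4 -426.7] [39.1 36.7] 0.8614 z50/98 [0.1051 0.1082] med [ 0.6147 -0.4252]
narm- side 287 [ 609.7 -421.7] [43.4 36.5] 0.0596 z50/98 [0.1048 0.1077] med [ 0.609 -0.433]
narm- both 461 [ 611.5 -421.4] [43.3 40.4] 0.0986 z50/98 [0.1049 0.108 ] med [ 
[... 2516 characters left out ...]
.0559] med [ 0.4248 -0.3327]
nroll both 2058 [ 427.9 -317.2] [157.1  59.2] -0.2608 z50/98 [0.0455 0.0563] med [ 0.431  -0.3243]
wempty scene 1256 [615.7 326.2] [114.2  56.9] 0.1196 z50/98 [0.1046 0.1162] med [0.6229 0.3237]
wempty side 346 [611.7 326.2] [115.6  55.9] 0.1314 z50/98 [0.1038 0.1156] med [0.6067 0.3116]
wempty both 1602 [613.6 326.5] [115.6  59.8] 0.1314 z50/98 [0.1044 0.1161] med [0.6201 0.322 ]
nempty scene 658 [ 606.  -353.7] [71.9 57.2] 0.114 z50/98 [0.1053 0.117 ] med [ 0.6128 -0.3605]
nempty side 778 [ 603.  -356.5] [71.4 55.7] 0.104 z50/98 [0.1054 0.1162] med [ 0.6004 -0.3478]
nempty both 1436 [ 605.1 -355. ] [74.8 58.7] 0.1248 z50/98 [0.1054 0.1165] med [ 0.6066 -0.3541]
```

The two fixed cameras disagree by about 4 mm in x, so I refine each target with wrist views at opposite yaws.

```bash
cat > rob.py <<'E'
from cell import arm, eyes, observe
from see import *
from scipy.spatial.transform import Rotation as Ro
Z=np.array([0,0,1.])
def axis(psi): return np.array([-np.sin(psi),np.cos(psi),0])
def mat(a,th=0.,flip=1):   # a: horizontal axis dir, tilted down by th; tool closes across it
    tz=-(Z*np.cos(th)+a*np.sin(th)); ty=flip*np.cross(a,Z); return np.stack([np.cross(ty,tz),ty,tz],1)
def quat(M): q=Ro.from_matrix(M).as_quat(); return q[[3,0,1,2]]
def st(): return observe()
def look(name,c,psi,flip,z=.25):
    q=quat(mat(axis(psi),0,flip)); arm.move_to([c[0],c[1],z],q); arm.dwell(.2)
    m=eyes.camera_model("wrist"); p,d=eyes.snapshot("wrist")
    X,col=cloud(p,d,m); np.savez(f"pics/{name}.npz",X=X,c=col,p=p,d=d); cv2.imwrite(f"pics/{name}.png",p[:,:,::-1]); return X
E
python3 - <<'E'
from rob import *
T={"wr":((.423,.288),.03),"wh":((.614,.327),.12),"sg":((.65,-.06),0),"nh":((.606,-.355),.1),"nr":((.428,-.316),-.26)}
for k,(c,psi) in T.items():
    for f in (1,-1):
        q=quat(mat(axis(psi),0,f)); s=arm.solve_ik([c[0],c[1],.25],q); print(k,f,None if s is None else s.round(2))
        try: look(f"{k}_{'p' if f>0 else 'm'}",c,psi,f)
        except arm.MotionError as e: print(k,f,e)
print(st()["clock"])
E
```

```text
wr 1 [ 0.45 -0.22  1.88 -0.    1.49  0.42]
wr -1 [ 0.45 -0.22  1.88 -0.    1.49 -2.72]
wh 1 [ 0.38  0.22  1.44 -0.    1.49  0.26]
wh -1 [ 0.38  0.22  1.44 -0.    1.49 -2.88]
sg 1 [-0.21  0.12  1.55 -0.    1.47 -0.21]
sg -1 [-0.21  0.12  1.55 -0.    1.47  2.94]
nh 1 [-0.64  0.23  1.42 -0.    1.49 -0.74]
nh -1 [-0.64  0.23  1.42 -0.    1.49  2.41]
nr 1 [-0.78 -0.17  1.83 -0.    1.48 -0.52]
nr -1 [-0.78 -0.17  1.83 -0.    1.48  2.63]
27.4417
```

Run:
```python
from see import *
R={"wh":{"foot":(.5,.72,.2,.46,.013,.0185),"arms":(.56,.68,.2,.46,.1035,.1095),"roll":(.56,.67,.27,.38,.085,.13)},
"nh":{"foot":(.53,.7,-.49,-.24,.013,.0185),"arms":(.55,.68,-.47,-.24,.1035,.1095),"roll":(.55,.68,-.397,-.315,.085,.13)},
"sg":{"sign":(.58,.68,-.2,.2,.13,.15),"board":(.66,.72,-.2,.2,.115,.122),"scr":(.706,.73,-.2,.2,.095,.112),"block":(.58,.67,-.2,.2,.036,.043),"tray":(.35,.56,-.16,.14,.02,.03)},
"wr":{"roll":(.36,.5,.15,.41,.022,.08),"body":(.36,.5,.22,.36,.04,.08)},"nr":{"roll":(.36,.5,-.42,-.2,.022,.08),"body":(.36,.5,-.37,-.26,.04,.08)}}
for k,v in R.items():
  for f in "pm":
    X=np.load(f"pics/{k}_{f}.npz")["X"]; print(k,f,"table",np.median(X[abs(X[:,2])<.008,2]).round(4))
    for n,b in v.items():
        P=box(X,*b)
        if len(P)>15: print("  ",n,len(P),*rect(P),"z",np.percentile(P[:,2],[50,98]).round(4))
a=[cv2.imread(f"pics/{n}.png")[60:360,80:480] for n in("wh_p","nh_p","sg_p","wr_p")]
cv2.imwrite("pics/mos.png",np.vstack([np.hstack(a[:2]),np.hstack(a[2:])]))
```

```text
wh p table 0.0018
   foot 8355 [611.5 331. ] [219.4 100.3] 0.1266 z [0.0176 0.0185]
   arms 6017 [610.3 331.4] [208.4  55.7] 0.1461 z [0.1077 0.1094]
   roll 6626 [612.1 329.2] [107.9  56. ] 0.1208 z [0.1076 0.1178]
wh m table 0.0017
   foot 8322 [611.3 331.2] [219.7 100.2] 0.1269 z [0.0176 0.0184]
   arms 5905 [611.5 329.8] [208.8  55.3] 0.1298 z [0.1077 0.1094]
   roll 6657 [611.9 326.5] [114.8  55.3] 0.1311 z [0.1074 0.118 ]
nh p table 0.0018
   foot 6992 [ 630.2 -352.5] [178.8 156.3] 0.0979 z [0.0175 0.0185]
   arms 4441 [ 602.3 -354.4] [168.6  55. ] 0.106 z [0.1077 0.1094]
   roll 5114 [ 602.2 -352.2] [75.6 56. ] 0.0992 z [0.1079 0.1183]
nh m table 0.0018
   foot 6996 [ 628.4 -352.8] [178.8 152.6] 0.1002 z [0.0175 0.0184]
   arms 4432 [ 602.2 -355.8] [168.7  55. ] 0.101 z [0.1076 0.1094]
   roll 5226 [ 602.7 -358.8] [78.2 55.6] 0.1035 z [0.1077 0.1183]
sg p table 0.0024
   sign 2140 [ 620.3 -106.9] [90.2 14.1] -0.0625 z [0.1396 0.141 ]
   board 7807 [691.5 -43.1] [240.4  18.4] 0.0021 z [0.1196 0.1211]
   scr 289 [709.9 -58.5] [113.4   7.6] 0.0026 z [0.1085 0.1119]
   block 9031 
[... 371 characters left out ...]
6.3] -0.0009 z [0.0416 0.0428]
   tray 3923 [468.   4.] [271.7 183.4] 0.0017 z [0.0261 0.0282]
wr p table 0.0019
   roll 6933 [419.1 289.3] [191.3  56. ] 0.0559 z [0.0509 0.0582]
   body 5538 [419.6 291.6] [120.4  55.7] 0.0488 z [0.0526 0.0583]
wr m table 0.0018
   roll 6917 [419.1 288.5] [191.1  55.9] 0.0474 z [0.051 0.058]
   body 5552 [418.9 291.2] [124.5  55.9] 0.0474 z [0.0525 0.0581]
nr p table 0.0019
   roll 5189 [ 418.6 -290.1] [151.6  55.2] -0.2888 z [0.0502 0.0582]
   body 3567 [ 418.2 -291.4] [72.5 55.2] -0.2888 z [0.0528 0.0582]
nr m table 0.0018
   roll 4809 [ 417.9 -291.3] [151.2  55.7] -0.2927 z [0.0502 0.0581]
   body 3377 [ 417.2 -293.9] [73.  55.6] -0.2927 z [0.0526 0.0583]
```

View pics/mos.png

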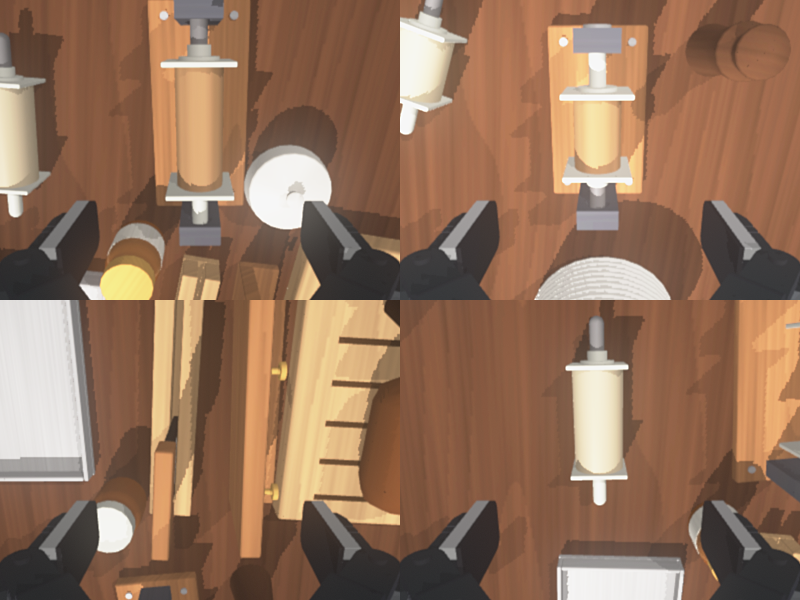

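The mosaic shows the wide empty's grey pin at top (+y) (197,35) and its fixed white pin at (200,210). The narrow empty has a white pin at top (598,70), so its sprung pin should be at -y. The wide roll's grey pin is at +y (597,330), and the narrow roll's is also at +y. The narrow roll has already been nudged to about (.418,-.291). I'll check the narrow empty's -y pin up close.

Run:
```python
import cv2,numpy as np
a=cv2.imread("pics/nh_m.png")[60:300,180:380]; b=cv2.imread("pics/wh_m.png")[60:300,180:380]
cv2.imwrite("pics/nhm.png",cv2.resize(np.hstack([a,b]),None,fx=2,fy=2))
```

```text
(no output)
```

View pics/nhm.png

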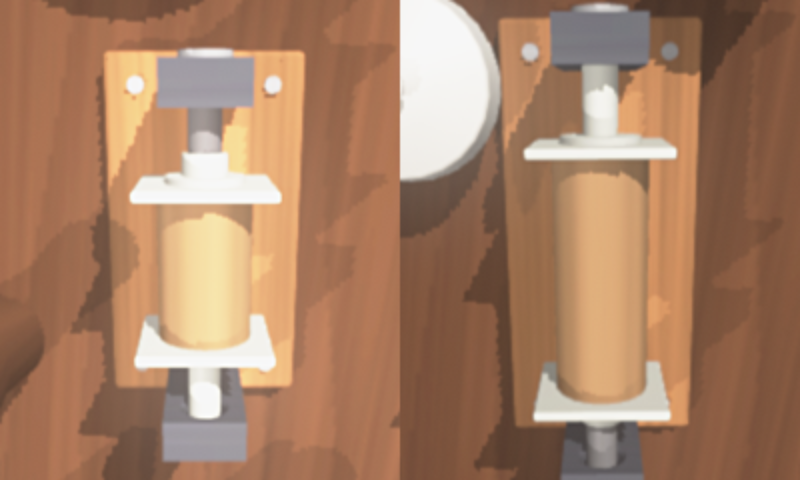

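Confirmed: the narrow empty is sprung at -y and the wide empty at +y. Now I refine the narrow holder and the screws, then take out the wide empty.

```bash
cat >> rob.py <<'E'
G={"w":.085,"n":.065}
H={"w":(np.array([.6114,.3311]),.1267),"n":(np.array([.6022,-.3551]),.1035)}
TH={"w":np.deg2rad(10.5),"n":np.deg2rad(13.5)}
TR=np.array([.4517,-.0112])
def tcp(c,M,dz=0.): return np.array(c)-M[:,2]*.003+Z*dz
def go(c,M,v=.1,joint=False):
    (arm.move_to(tcp(c,M),quat(M)) if joint else arm.movel(tcp(c,M),quat(M),velocity=v))
def rep(t): o=st(); print(t,round(o["clock"],1),"F",o["force"].round(1),"open",round(o["opening"],4),"gf",round(o["grasp_force"],1),"p",o["ee_pos"].round(4))
def tilted(k,a,th,d,zc=.0885):      # roll centre when tilted by th about the nose in the sprung cup, pushed in by d
    h=np.append(H[k][0],zc); piv=h+a*(G[k]+.003); L=G[k]+.003-d
    return piv-L*(a*np.cos(th)-Z*np.sin(th))
def pull(k,sgn):
    a=sgn*axis(H[k][1]); f=sgn; h=np.append(H[k][0],.0875); M=mat(a,0,f)
    arm.command_gripper(.06); go(h+Z*.13,M,joint=True); go(h,M,.1); rep("at"); arm.command_gripper(.03,50); rep("grip")
    go(h+Z*.001+a*.016,M,.04); rep("push")
    for t in (1/3,2/3,1): th=t*TH[k]; go(tilted(k,a,th,.016),mat(a,th,f),.04)
    rep("tilt"); th=TH[k]; M=mat(a,th,f); c=tilted(k,a,th,.016); ax=a*np.cos(th)-Z*np.sin(th)
    c=c-ax*.036; go(c,M,.06); rep("out"); go(c+Z*.08,mat(a,th/2,f),.15); go(np.append(c[:2],.25),mat(a,0,f),.15); rep("up")
    return f*sgn
def tray(dx,sgn):
    a=sgn*axis(.003); M=mat(a,0,sgn); c=np.append(TR+[dx,0],.035)
    go(c+Z*.12,M,joint=True); go(c,M,.1); rep("tray"); arm.command_gripper(.047); go(c+Z*.15,M,.2); rep("left")
E
python3 - <<'E'
from rob import *
for f in "pm":
    X=np.load(f"pics/nh_{f}.npz")["X"]; print(rect(box(X,.53,.665,-.49,-.24,.013,.0185)))
    X=np.load(f"pics/sg_{f}.npz")["X"]
    for y in(-.1084,-.0084,.0916):
        P=box(X,.7065,.73,y-.015,y+.015,.095,.112); 
        if len(P)>10: print("screw",len(P),rect(P),P[:,2].max().round(4))
    print("board far edge",np.percentile(box(X,.66,.72,-.05,.03,.1165,.122)[:,0],[1,99]).round(4))
pull("w",1)
p,d=eyes.snapshot("side"); cv2.imwrite("pics/s1.png",p[:,:,::-1])
E
```

```text
(array([ 602.4, -355.3]), array([178.8, 100.2]), 0.1012)
screw 127 (array([ 710.2, -108.2]), array([14.1,  7.3]), 0.0134) 0.112
screw 153 (array([710.1,  -8.3]), array([13. ,  6.8]), -0.0042) 0.112
board far edge [0.6825 0.7001]
(array([ 602.3, -355.5]), array([178.8, 100.1]), 0.1002)
screw 148 (array([ 710.1, -108. ]), array([13.2,  7.1]), -0.0051) 0.112
screw 128 (array([709.9,  -8.6]), array([13.6,  6.7]), 0.0455) 0.1118
screw 108 (array([709.7,  91.1]), array([13.5,  6.1]), 0.0666) 0.1119
board far edge [0.6823 0.6999]
at 31.7 F [0.1 1.2 0.2] open 0.0597 gf 0.0 p [0.612  0.3314 0.0916]
grip 32.0 F [ 1.9 -0.   1.6] open 0.0384 gf 50.1 p [0.6121 0.3314 0.0914]
push 32.5 F [ 4.2 -6.5 -0. ] open 0.0386 gf 50.2 p [0.6101 0.345  0.0913]
tilt 33.3 F [ 2.1 -6.9  1.5] open 0.039 gf 50.3 p [0.6096 0.3474 0.1048]
out 34.0 F [ 0.2  0.4 -1.5] open 0.0388 gf 50.2 p [0.6133 0.3138 0.1108]
up 35.3 F [ 0.1  0.  -1.7] open 0.0387 gf 50.3 p [0.6134 0.3129 0.2521]
```

View pics/s1.png

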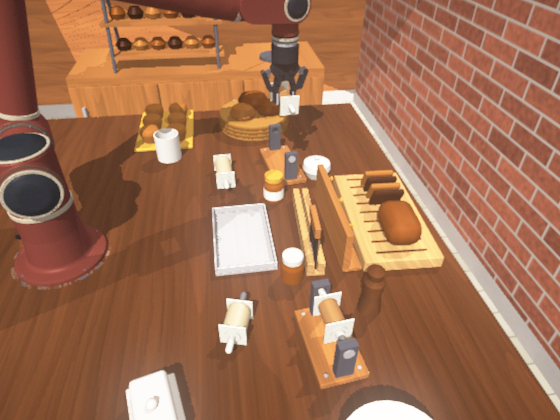

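The wide empty is free: in the side view it hangs in the gripper at (288,100) and its holder is empty. I'll place it in the tray, then do the narrow one.

```bash
sed -i 's/\[.6022,-.3551\]),.1035/[.6023,-.3554]),.1007/' rob.py
python3 - <<'E'
from rob import *
tray(.031,1)
pull("n",-1)
tray(-.031,-1)
look("tr",TR,0,1,.3)
p,d=eyes.snapshot("scene"); cv2.imwrite("pics/s2.png",p[:,:,::-1])
E
python3 -c "
import cv2,numpy as np
cv2.imwrite('pics/m2.png',cv2.resize(np.hstack([cv2.imread('pics/s2.png'),cv2.imread('pics/tr.png')]),(800,300)))"
```

```text
tray 38.0 F [-0.3 -0.3 -1. ] open 0.0386 gf 50.3 p [ 0.4834 -0.0113  0.0388]
left 39.2 F [-0.1  0.5  0.1] open 0.0469 gf 0.0 p [ 0.4819 -0.0111  0.1866]
at 42.3 F [0.2 1.3 0.8] open 0.06 gf 0.0 p [ 0.6029 -0.3558  0.0916]
grip 42.6 F [1.8 1.  1.4] open 0.0386 gf 50.0 p [ 0.603  -0.3558  0.0915]
push 43.1 F [1.1 7.6 2.4] open 0.0386 gf 50.1 p [ 0.604  -0.3692  0.0911]
tilt 43.9 F [1.1 7.1 3.1] open 0.0388 gf 50.3 p [ 0.6048 -0.3722  0.1034]
out 44.6 F [-0.5 -0.3 -1.7] open 0.0387 gf 50.3 p [ 0.6003 -0.339   0.1117]
up 45.9 F [-0.4  0.1 -1.3] open 0.0388 gf 50.3 p [ 0.6003 -0.3377  0.2522]
tray 48.7 F [-0.  -0.2 -0.9] open 0.0386 gf 50.3 p [ 0.4214 -0.0114  0.0387]
left 49.8 F [ 0.   0.3 -0.9] open 0.0472 gf 0.0 p [ 0.4199 -0.0111  0.1866]
```

View pics/m2.png

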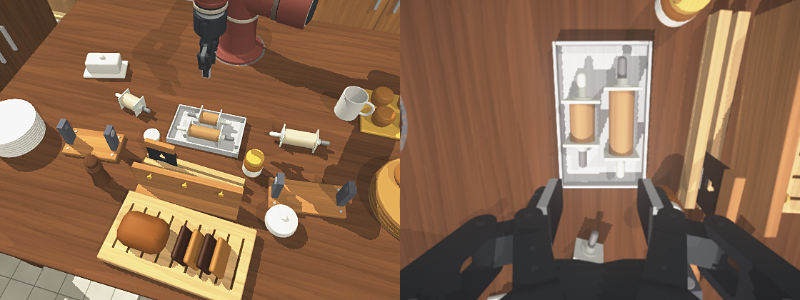

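Both empties lie in the tray (right half: (580,120), (622,120)), and both holders are empty. Next is the wide roll: re-look, grasp, insert.

```bash
cat >> rob.py <<'E'
def findroll(k,c,psi):
    X=np.vstack([look(f"{k}f{f}_{int(st()['clock'])}",c,psi,f) for f in(1,-1)])
    zt=np.median(X[abs(X[:,2])<.008,2]); X=X-[0,0,zt]
    P=box(X,c[0]-.09,c[0]+.09,c[1]-.11,c[1]+.11,.0545,.063); r=rect(P)
    Q=box(X,c[0]-.09,c[0]+.09,c[1]-.11,c[1]+.11,.02,.063); print("plates",r,"all",rect(Q),"table",zt.round(4),"top",np.percentile(P[:,2],95).round(4))
    return r[0]/1000,r[2],r[1]
def grasp(c,psi):
    M=mat(axis(psi),0,1); c=np.append(c,.028)
    arm.command_gripper(.08); go(c+Z*.1,M,joint=True); go(c,M,.1); arm.command_gripper(.04,60); rep("grip"); go(c+Z*.22,M,.2); rep("lift")
def fit(k):
    a=axis(H[k][1]); th=TH[k]; M=mat(a,th,1); zc=.090; d=.016; ax=a*np.cos(th)-Z*np.sin(th); c=tilted(k,a,th,d,zc)
    o=c-ax*.036; h=np.append(H[k][0],zc)
    go(o+Z*.15,M,joint=True); go(o+Z*.03,M,.15); go(o,M,.05); rep("over"); F0=st()["force"]
    go(c,M,.04); rep("in"); F=(st()["force"]-F0)@-a; assert 4<F<20,F
    for t in (2/3,1/3,0): go(tilted(k,a,t*th,d,zc),mat(a,t*th,1),.04)
    rep("level"); M=mat(a,0,1); go(h,M,.03); rep("home"); go(h-Z*.0015,M,.02)
    arm.command_gripper(.066); rep("open"); go(h+Z*.14,M,.15)
E
python3 - <<'E'
from rob import *
c,psi,s=findroll("w",(.419,.289),.05)
assert abs(s[0]-110)<4
grasp(c,psi); fit("w"); look("wfit",H["w"][0],H["w"][1],1)
p,d=eyes.snapshot("scene"); cv2.imwrite("pics/s3.png",p[:,:,::-1]); rep("")
cv2.imwrite('pics/m3.png',cv2.resize(np.hstack([cv2.imread('pics/s3.png'),cv2.imread('pics/wfit.png')]),(800,300)))
E
```

```text
plates (array([419.7, 286.8]), array([109.8,  55.5]), 0.0514) all (array([419.4, 288.8]), array([192.9,  55.8]), 0.0548) table 0.0018 top 0.057
grip 59.6 F [-0.3 -0.7  5.8] open 0.0484 gf 62.4 p [0.4205 0.2872 0.0321]
lift 60.8 F [-0.2  0.2 -3.3] open 0.0483 gf 62.2 p [0.4188 0.2864 0.2489]
over 63.3 F [ 0.5  0.3 -3.2] open 0.0481 gf 62.2 p [0.6137 0.3136 0.1126]
in 64.4 F [ 0.2 -7.7 -0.3] open 0.0486 gf 62.2 p [0.6095 0.3475 0.1063]
level 65.2 F [ 1.  -6.8 -2.7] open 0.0484 gf 62.7 p [0.6098 0.3448 0.0923]
home 65.8 F [ 1.3 -4.  -3.5] open 0.0486 gf 62.7 p [0.6115 0.331  0.0928]
open 66.4 F [-0.  -0.2  0.3] open 0.0661 gf 0.0 p [0.6115 0.3319 0.0921]
 68.0 F [-0.8  0.1 -0.4] open 0.0655 gf 0.0 p [0.6111 0.331  0.2491]
```

View pics/m3.png

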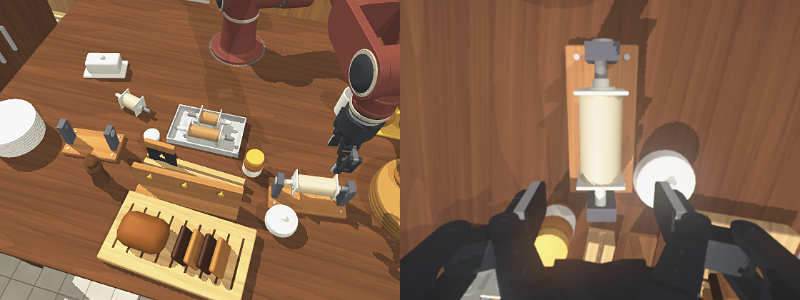

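The wide roll is seated, with both pins in the cups (right half (600,50) and (600,205)). Next, the narrow roll.

Run:
```python
from rob import *
c,psi,s=findroll("n",(.418,-.291),-.29)
assert abs(s[0]-70)<4
grasp(c,psi); fit("n"); look("nfit",H["n"][0],H["n"][1],1)
p,d=eyes.snapshot("side"); cv2.imwrite("pics/s4.png",p[:,:,::-1]); rep("")
cv2.imwrite('pics/m4.png',cv2.resize(np.hstack([cv2.imread('pics/s4.png'),cv2.imread('pics/nfit.png')]),(800,300)))
```

```text
plates (array([ 417.8, -292.3]), array([69.9, 55.3]), -0.2904) all (array([ 418.4, -290.1]), array([153.1,  55.8]), -0.2884) table 0.0018 top 0.057
grip 78.0 F [0.6 0.6 5. ] open 0.0485 gf 62.2 p [ 0.4185 -0.2929  0.0321]
lift 79.3 F [-0.3  0.5 -2.4] open 0.0484 gf 62.0 p [ 0.4171 -0.2917  0.249 ]
over 81.8 F [ 0.2  0.4 -2. ] open 0.0485 gf 62.0 p [ 0.6041 -0.3723  0.1135]
in 82.8 F [ 0.1 -7.8 -1.2] open 0.0483 gf 62.1 p [ 0.6009 -0.339   0.1064]
level 83.6 F [ 1.6 -7.8 -3.2] open 0.0482 gf 63.2 p [ 0.6009 -0.342   0.0932]
home 84.3 F [ 0.5 -3.6 -2.7] open 0.0485 gf 63.2 p [ 0.6023 -0.3553  0.0929]
open 84.8 F [-0.6 -0.5  0.6] open 0.0662 gf 0.0 p [ 0.6022 -0.3546  0.0912]
 86.5 F [-0.3  0.4  0.2] open 0.066 gf 0.0 p [ 0.602  -0.3552  0.2491]
```

View pics/m4.png

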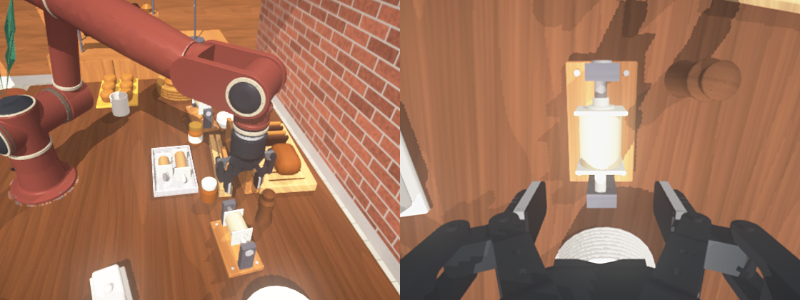

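The narrow roll is seated too (right half: pins at (600,90) and (600,180) in the cups). Now the sign.

Run:
```python
from rob import *
def S(b,M,v=.1,joint=False): go(np.array(b)+Z*.118,M,v,joint)   # b: sign's mid lower edge
M=mat(axis(-.0635),0,1); b=np.array([.6201,-.107,.008])
arm.command_gripper(.04); S(b+Z*.09,M,joint=True); S(b,M,.1); arm.command_gripper(.005,50); rep("grip")
S(b+Z*.04,M,.05); S(b+Z*.15,M,.15); rep("up")
M=mat(axis(.0022),0,1); t=np.array([.7045,-.0084,.046])
S(t+[.024,0,.115],M,.15); S(t+[.024,0,.03],M,.15); S(t+[.024,0,0],M,.05); arm.dwell(.3); rep("front")
F0=st()["force"]
p,d=eyes.snapshot("scene"); cv2.imwrite("pics/s5.png",p[:,:,::-1])
S(t,M,.03); arm.dwell(.2); rep("over shank")
F=st()["force"]-F0
if abs(F[0])>6: print("blocked")
else:
    for k in range(1,22):
        S(t-Z*.001*k,M,.02)
        if k>10 and st()["force"][2]-F0[2]>3: break
    print(k); rep("down")
p,d=eyes.snapshot("scene"); cv2.imwrite("pics/s6.png",p[:,:,::-1])
cv2.imwrite('pics/m5.png',cv2.resize(np.hstack([cv2.imread('pics/s5.png')[140:350,120:400],cv2.imread('pics/s6.png')[140:350,120:400]]),(800,300)))
```

```text
grip 89.2 F [0.5 0.4 2.4] open 0.0133 gf 49.3 p [ 0.6208 -0.1072  0.1302]
up 91.1 F [-0.2 -0.5 -2.2] open 0.0136 gf 49.1 p [ 0.6195 -0.1068  0.2774]
front 94.0 F [-0.3 -0.5 -1.3] open 0.0133 gf 49.0 p [ 0.7287 -0.0084  0.1674]
over shank 95.2 F [ 0.6 -0.2 -2.7] open 0.0134 gf 49.0 p [ 0.7046 -0.0084  0.1669]
18
down 99.7 F [-1.9 -0.4  2.4] open 0.0132 gf 49.8 p [ 0.7047 -0.0084  0.1498]
```

View pics/m5.png

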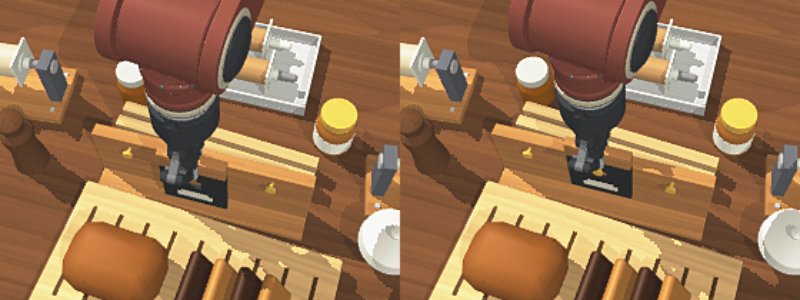

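The sign took load after 18 mm of lowering, exactly the slot depth, and the screw head shows through the keyhole at (600,172). I'll release and check everything.

Run:
```python
from rob import *
arm.command_gripper(.035); p=st()["ee_pos"]; arm.movel(p+[0,0,.12],velocity=.1); rep("")
arm.move_to([.45,.0,.35],quat(mat(axis(0),0,1)))
X=look("end_s",(.62,-.01),0,1,.3); zt=np.median(X[abs(X[:,2])<.008,2]); X=X-[0,0,zt]
print("batten",rect(box(X,.68,.75,-.08,.06,.14,.17)),np.percentile(box(X,.68,.75,-.08,.06,.14,.17)[:,2],98))
print("block rest",len(box(X,.58,.66,-.2,.2,.12,.15)))
for k in "wn":
    X=look("end_"+k,H[k][0],H[k][1],1); zt=np.median(X[abs(X[:,2])<.008,2]); X=X-[0,0,zt]; h=H[k][0]
    a=axis(H[k][1])[:2]; s=(X[:,:2]-h)@a; t=(X[:,:2]-h)@np.array([a[1],-a[0]])
    m=(abs(s)<G[k]-.005)&(abs(t)<.05)&(X[:,2]>.1135)&(X[:,2]<.125); print(k,"plates s",s[m].min().round(4),s[m].max().round(4),"t",np.mean([t[m].min(),t[m].max()]).round(4),"z",[np.percentile(X[m&(s*g>0),2],90).round(4) for g in(1,-1)])
look("end_t",TR,0,1,.3)
arm.goto_joints([1.03,.053,1.613,0,1.476,-.119]); p,d=eyes.snapshot("scene"); cv2.imwrite("pics/s7.png",p[:,:,::-1]); rep("")
a=[cv2.imread(f'pics/{n}.png') for n in("s7","end_t","end_w","end_n")]
cv2.imwrite('pics/m6.png',cv2.resize(np.vstack([np.hstack(a[:2]),np.hstack(a[2:])]),(800,600)))
```

```text
101.4 F [-0.8  0.6 -0.4] open 0.0352 gf 0.0 p [ 0.7039 -0.0084  0.2673]
batten (array([702.9,  -7.9]), array([89.5, 14.8]), 0.0014) 0.15861389825885608
block rest 0
w plates s -0.0557 0.0543 t -0.0008 z [np.float64(0.1165), np.float64(0.1166)]
n plates s -0.0358 0.0345 t -0.0008 z [np.float64(0.1165), np.float64(0.1166)]
 111.6 F [ 0.4  0.2 -0.4] open 0.0349 gf 0.0 p [0.2568 0.5697 0.2533]
```

View pics/m6.png

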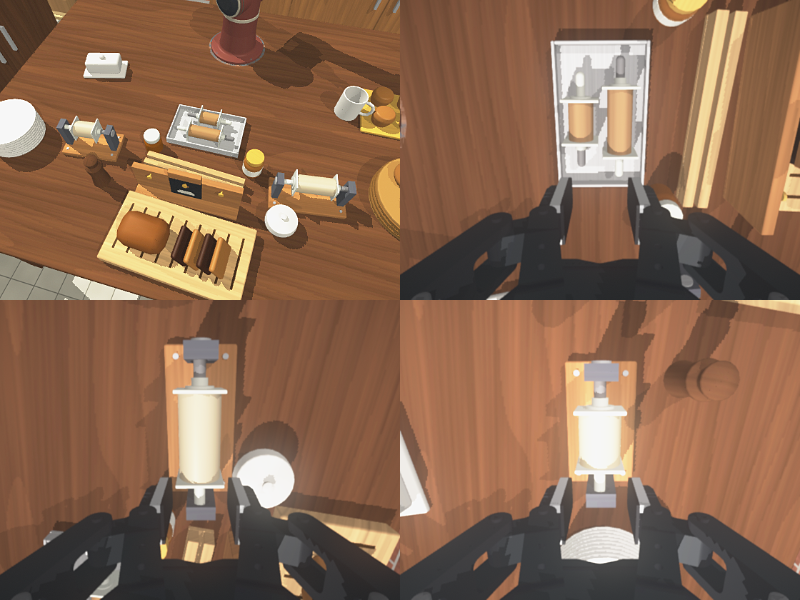

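The final views show the sign hanging at the middle screw (185,187), with its batten top at 158.6 mm against 158 expected. Both rolls are level and centred to about 0.7 mm, and both empties lie in the tray. The bystanders are where they stood. I'm handing the job in.

```bash
python3 -c "
from cell import arm, eyes, observe
print(arm.finish_job())"
```

```text
the job is handed in; nothing more can be done
None
```

I handed the job in at about 112 s: both empties are in the tray, both fresh rolls are seated in their own holders, and the one sign present hangs on the middle screw; my last check found all of these in place, but `finish_job()` returned no verdict.

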